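# Load a vial carrier through the reader's swing gate

### The arm

A 6-joint arm with a two-finger parallel gripper is mounted at the origin on the work surface. World frame = base frame: x ahead of the robot, y to its left, z up, the work surface at z = 0. Lengths are in mm, angles in rad, forces in N, time in s.
With the tool pointing down it reaches from about 350 to 775 mm from the base axis. Payload 7.3 kg.
Tool frame: the origin (TCP) lies at the centre of the arm's flange, where the gripper is bolted on; the fingertips stand 178 mm ahead of it and the grasp point (between the pads) lies 159 mm ahead of it; z points along the fingers, y is the direction in which the jaws open and shut (so a half turn about z gives the same grasp; the last joint's range is limited). The gripper opens to 92 mm and grips with 3 to 60 N. Pads are 19 mm wide; open, the fingers measure 130 mm over their backs; the gripper's body (75 mm by 190 mm) begins 47 mm behind the grasp point.
Start: joints at [1.076, 0.342, 1.524, -0, 1.275, -0.146], TCP at [179.408, 493.397, 404.741] pointing down, gripper open.
Joint ranges: [-2.53, 2.53], [-0.77, 2.02], [0.04, 2.7], [-1, 4.14], [0.28, 2.66], [-3.11, 3.11]. Speed limits (rad/s): [2.57, 2.57, 3.14, 3.14, 3.14, 3.14].

### API

Orientations are given as [roll, pitch, yaw] about the fixed x, y, z axes, in that order (R = Rz(yaw) Ry(pitch) Rx(roll)).
In Python, from plant import get_obs, capture, close_job gives the robot as it stands. The module is installed in compiled form; this text tells all that it offers.
- The arm moves only by the shell command python3 -m pendant 'ROWS'. ROWS is JSON, a list of rows, each a list of 3 entries, a list of its own where there are three numbers: the shift along the tool's x, y, z in m, then the turn, a rotation vector about the tool's x, y, z in rad, then the finger opening in m, from 0 to 0.0918. In form: [[[tx, ty, tz], [wx, wy, wz], fingers], ...]. A call has 1 to 10 rows; each row is the pose to reach, as a shift and turn from the pose commanded when the call began, along the tool's axes at that moment; what a row does not reach only later rows make up. A row lasts 1/12 s, in which the tool goes at most 41.7 mm and 7.16 degrees, less where a joint would pass 70% of its speed; a pose out of reach is approached as far as the arm can. A call with a gripper value outside its range is refused whole. The fingers move at their own pace and stop on an object; the grip force is fixed at half the most. Time passes only in rows, so rows that repeat a pose let the fingers close. It gives the time, the measured TCP pose, the force and the opening at its end, in the units of the state.
- get_obs(): the state, without advancing time (a new reading comes with each control period).
- capture(name): name is "scene" or "top"; returns a dict with "color" (384x512x3 uint8, red, green, blue), "mtx" (3x3 intrinsics, pixels), "rvec" (rotation vector, rad) and "tvec" (3), from world to camera coordinates, as OpenCV has them. Camera axes: x right, y down, z forward; pixel columns grow to the right and rows downward; lengths in mm; the calibration is good to about 2 mm. A picture is of the moment at which its call begins. There is no depth.
- close_job(): hands the job in, once; it reports no verdict.
The state is a dict: "time": time; "joint_positions": joint angles; "dq": joint speeds; "tau": joint torques, N m; "tool_pos": TCP position; "tcp_rot": TCP orientation; "contact_force": force on the tool from outside, world axes, zero at the start; "moment": the same for the moment, N m; "grip_width": finger opening in mm.
Only numpy, scipy, OpenCV 4.12 (cv2) and the standard library are available. Lean on these libraries where they do the work, as an engineer would, in place of code of your own. Each camera call takes 0.05 s, during which the arm holds its last target. There are 200 camera calls.

### The job

Set the blue vial carrier down in the open loading bay of the lane, round nose towards the orange gate. Then, keeping it down on the lane floor, slide it gently through the swing gate and on under the reader head until its nose has pressed the sprung pad hidden inside in by a few millimetres for a moment, without bottoming the pad, and let go of it, so that the carrier stays against the pad and the gate has fallen shut behind it. Do not disturb the bottle, the jar or the flask.

Things in the scene. Friction and masses are not known exactly. Their poses are not given: they have to be found in the camera images.
- carrier: Blue plastic vial carrier, about 0.4 kg, starting on the bench; body 120 long (its x) x 44 wide (its y) x 26 high, flat tail at x = -60, half-round nose (radius 22) at x = +60. Origin: centre of its underside. On its deck: white grip fin, steel plate behind it (x = -59 to -37) up to 34, and two red-capped vials at x = +17 and +43 up to 47.
- carrier_fin (a point): Middle of the carrier's upright white grip fin, 55 above its underside, at carrier x = -22, y = 0. The fin is 24 long (carrier x) x 14 thick (carrier y) and stands from 26 to 74 above the underside: pinch it across its thickness. The centre of mass lies near it. Fingers that hold it stay above the walls and the gate. Axes as the carrier's.
- carrier_nose (a point): Foremost point of the carrier's round nose, at its underside (carrier x = +60). Axes as the carrier's.
- lane: Fixed lane, dark steel floor and low aluminium guide walls; carriers travel along its +x, y is to the left of travel. Origin: on the bench top, on the centre line, in the plane of the shut gate. Floor top 6 above the bench, wall tops 24. From the gate to its end at x = 270 it is 48 wide inside (2 clearance each side of the carrier), but for a pocket at the left (x = 2 to 66) for the open gate.
- lane_bay (a point): A good place for the carrier's origin in the loading bay: on the lane floor, centre line, lane x = -78 (up to 12 ahead or 25 back will do; the nose must stay short of the gate). The bay is 56 wide inside, open above and at its end, from lane x = -160 to -25, then tapers to 48 at the gate. Axes as the lane's.
- gate: Orange upright gate leaf, 4 thick x 56 wide, 9 to 33 above the bench. Origin: on its vertical hinge at lane x = 0, y = +34. Shut, its axes are parallel to the lane's. It opens only in the direction of travel (counter-clockwise from above, up to 1.5 rad), pushed by the carrier's nose, against a light spring (0.5 to 1.3 N at its tip) that shuts it again. More than 12 N on it damages it.
- gate_clear (a point): Point on the lane floor at lane x = 118, centre line: once the carrier's origin is beyond it the gate can fall shut behind the carrier's tail. Axes as the lane's.
- reader: Fixed reader head bridging the end of the lane: grey and white hood 105 long x 124 wide x 74 high, axes parallel to the lane's. Origin: on the bench, middle of its open front edge, at lane x = 165. Inside it is 100 wide, the roof's underside 56 above the bench. A rubber pad facing the front is hidden inside (see reader_mouth).
- reader_mouth (a point): Middle of the hood's front opening. The hidden pad's face is 20 to 48 behind it, reset each time and not measured: the nose meets it with the carrier's origin at lane x = 125 to 153. Spring 2.5 N per mm, travel 10, damped 1.2 N per 10 mm/s. Press 6 to 9 N for half a second; under 4 N does not register, over 15 N harms. Let go, it pushes the carrier back some mm. Sliding drag 1 to 4 N.
- amber_bottle: Amber glass bottle with red cap, 64 diameter, 130 tall, standing on the bench beyond the lane. Origin: centre of its underside. Leave alone.
- white_jar: White plastic jar with blue lid, 68 diameter, 100 tall, beyond the lane. Origin: centre of its underside. Leave alone.
- flask: Green glass flask with narrow neck, 72 diameter, 135 tall, beyond the lane. Origin: centre of its underside. Leave alone.
There are look-alikes about, which are no part of the job. There is more than one size of the carrier; the one meant has the size given above.

How it is judged:
By the outcome, as a careful person would: the job done as asked, in the order asked, and still so for the second after the job is handed in, with the robot touching nothing.
It also fails if it takes over 67 s, if anything falls off the work surface, if the arm or the gripper's body presses on something with over 40 N, if the wrist force passes 120 N, or if a joint passes its speed limit or range.

## Working session

There is one attempt and no reset: what is moved stays moved. The work goes in short steps, Python scripts to look and compute and a shell command to move; the robot and the scene stay as the last step left them, time stands still between calls to the robot, and variables do not carry over. Pictures are saved under pics/ and viewed, about 8 in all and at most 12, crops included, and the job is handed in when it is done.

```bash
mkdir -p pics; cat > h.py <<'E'
import numpy as np, cv2
from plant import get_obs, capture
def cam(n):
    c=capture(n); R=cv2.Rodrigues(np.array(c["rvec"],float))[0]
    return c["color"],np.array(c["mtx"],float),R,np.array(c["tvec"],float).ravel()
def ray(px,K,R,t,z):
    d=R.T@np.linalg.inv(K)@np.array([px[0],px[1],1.]); o=-R.T@t
    return o+d*(z-o[2])/d[2]
def proj(P,K,R,t):
    p=K@(R@np.asarray(P,float)+t); return p[:2]/p[2]
def save(n,img,s=1): cv2.imwrite(f"pics/{n}.png",cv2.resize(img[:,:,::-1],None,fx=s,fy=s,interpolation=cv2.INTER_CUBIC))
E
python3 - <<'E'
from h import *
print(get_obs())
for n in("scene","top"):
    im,K,R,t=cam(n); save(n,im,1.5); print(n,K.tolist(),(-R.T@t).round(),R.round(3).tolist())
    np.savez(n+".npz",im=im,K=K,R=R,t=t)
E
```

```text
{'time': 0.0, 'joint_positions': array([ 1.07601726e+00,  3.42710576e-01,  1.52502799e+00, -1.86990931e-05,
        1.27537869e+00, -1.45997924e-01]), 'dq': array([-0.00028841,  0.00073419,  0.00013667, -0.00081306,  0.00023352,
       -0.00030459]), 'tau': array([ 2.75331353e-03, -4.31245387e+01, -2.44218886e+01,  7.18800444e-02,
        5.58816385e-02, -1.55294060e-04]), 'tool_pos': array([179.33415166, 493.27378571, 404.04722447]), 'tcp_rot': array([-3.14008167e+00, -2.04108581e-04,  2.79281682e+00]), 'contact_force': array([-0.40527742,  0.41330508, -0.24559598]), 'moment': array([-0.02398236,  0.01201338, -0.00437419]), 'grip_width': 91.6931929606991}
scene [[440.0435028193993, 0.0, 253.10608481996567], [0.0, 440.0435028193993, 187.67992129596598], [0.0, 0.0, 1.0]] [1128.  336.  645.] [[-0.496, 0.868, 0.015], [0.559, 0.333, -0.759], [-0.664, -0.369, -0.651]]
top [[356.5736512289345, 0.0, 257.3242788242414], [0.0, 356.5736512289345, 194.33370003735155], [0.0, 0.0, 1.0]] [406. -22. 830.] [[0.003, -1.0, -0.01], [-0.982, -0.001, -0.19], [0.19, 0.01, -0.982]]
```

View pics/top.png

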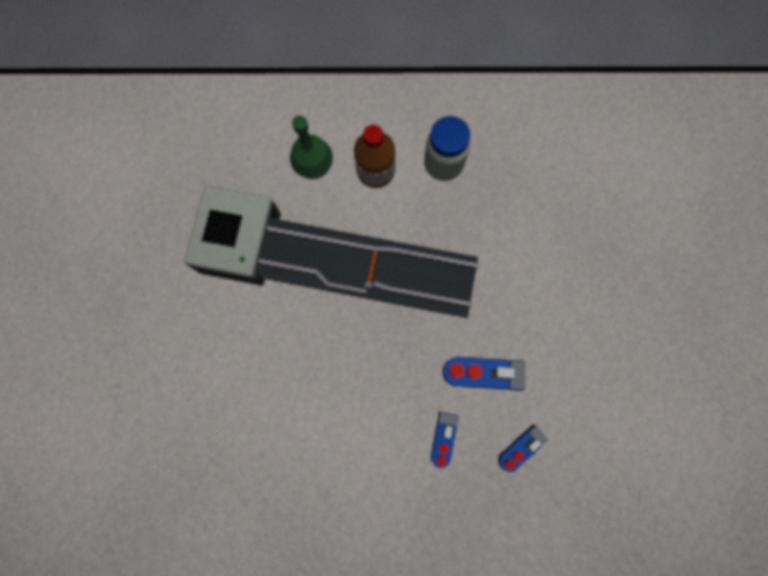

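View pics/scene.png

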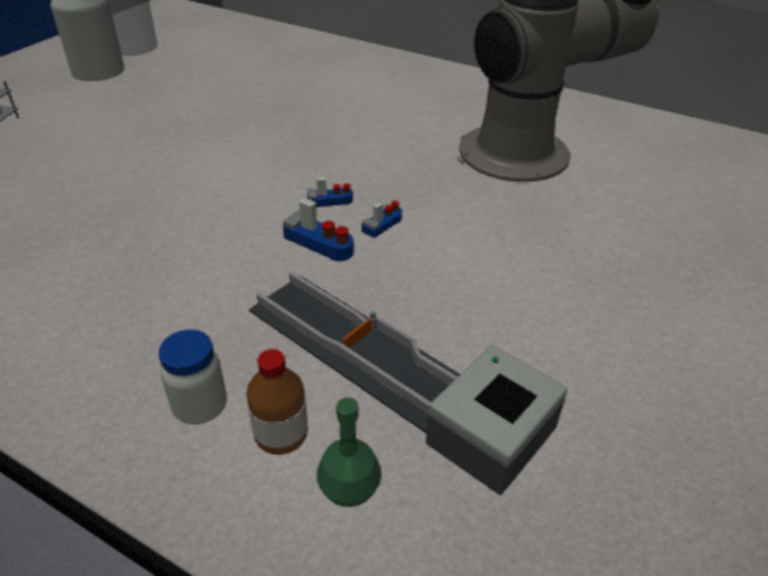

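The top view shows three blue carriers, at about (485,373), (445,440) and (522,449) in the 1.5x picture. The lane runs left from the bay at (475,285), past the gate at (373,268), to the hood at (230,235). I'll measure each carrier's size along with the lane edges.

```bash
python3 - <<'E'
from h import *
d=np.load("top.npz"); im,K,R,t=[d[k] for k in("im","K","R","t")]
hsv=cv2.cvtColor(im,cv2.COLOR_RGB2HSV)
blue=cv2.inRange(hsv,(105,120,50),(130,255,255)); red=cv2.inRange(hsv,(0,130,80),(6,255,255))|cv2.inRange(hsv,(172,130,80),(180,255,255))
white=cv2.inRange(hsv,(0,0,165),(180,50,255)); orange=cv2.inRange(hsv,(5,130,80),(20,255,255))
def blobs(m,z,n,mn=12):
    k,l,s,c=cv2.connectedComponentsWithStats(m)
    for i in range(1,k):
        if s[i,4]>=mn: print(n,c[i].round(1),s[i,4],ray(c[i],K,R,t,z).round(1))
blobs(red,47,"red",8); blobs(white[150:],74,"white(rows-150)",8)
blobs(orange,33,"orange",8)
obj=blue|red; obj=cv2.morphologyEx(obj,cv2.MORPH_CLOSE,np.ones((5,5)))
for c in cv2.findContours(obj,0,2)[0]:
    if cv2.contourArea(c)>60:
        w=np.array([ray(p[0],K,R,t,26)[:2] for p in c],np.float32); print("blue",c.reshape(-1,2).mean(0).round(),cv2.minAreaRect(w))
# orange leaf pca
p=np.argwhere(orange[140:220,200:300])[:,::-1]+[200,140]
w=np.array([ray(q,K,R,t,33)[:2] for q in p]); r=cv2.minAreaRect(w.astype(np.float32)); print("gate",r,cv2.boxPoints(r).round(1).tolist())
a=np.hstack([im[130:230,110:330],]); save("lane",a,3.6)
save("carr",im[225:325,270:400],5)
# column profile of grey across lane
g=cv2.cvtColor(im,cv2.COLOR_RGB2GRAY)
for x in (190,220,260,280,300): print(x,[(int(y),int(g[y,x])) for y in range(145,212)if g[y,x]>g[y-1,x] and g[y,x]>=g[y+1,x]])
E
```

```text
red [248.5  89. ] 129 [812.    7.5  47. ]
red [303.9 246.5] 59 [ 442.2 -115.8   47. ]
red [315.9 247.5] 59 [ 440.2 -141.8   47. ]
red [295.1 299. ] 20 [332.3 -94.8  47. ]
red [345.1 304. ] 24 [ 322.4 -199.9   47. ]
red [293.9 306.9] 22 [316.1 -92.   47. ]
red [339.3 309.1] 24 [ 312.  -187.3   47. ]
white(rows-150) [336.8  97.6] 31 [ 776.4 -194.5   74. ]
orange [247.8 177.2] 54 [600.4   7.9  33. ]
blue [348. 299.] ((326.0735168457031, -205.38946533203125), (27.440553665161133, 62.75942611694336), 40.44928741455078)
blue [296. 294.] ((337.5201416015625, -96.9859848022461), (26.54836654663086, 57.27796173095703), 77.91722869873047)
blue [317. 247.] ((440.0350036621094, -148.44190979003906), (96.16944885253906, 41.415889739990234), 86.84398651123047)
blue [248.  88.] ((822.9402465820312, 8.331962585449219), (31.029834747314453, 30.269832611083984), 43.14093780517578)
blue [298.  90.] ((820.2506713867188, -115.78656005859375), (60.847686767578125, 63.15510177612305), 89.27616882324219)
gate ((600.9017944335938, 7.731235980987549), (6.260946273803711, 44.36598587036133), 78.71337127685547)
[... 281 characters left out ...]
20 [(146, 138), (148, 140), (159, 100), (165, 42), (167, 41), (171, 42), (174, 44), (177, 42), (179, 42), (181, 42), (183, 42), (189, 96), (198, 140), (206, 143), (209, 140)]
260 [(145, 144), (149, 140), (151, 141), (155, 143), (157, 146), (166, 99), (170, 41), (175, 43), (180, 43), (183, 43), (185, 42), (192, 102), (197, 42), (204, 134), (206, 135), (208, 136), (210, 136)]
280 [(146, 140), (148, 142), (152, 139), (158, 137), (169, 103), (177, 43), (183, 41), (186, 43), (188, 43), (190, 42), (196, 101), (210, 138)]
300 [(145, 137), (149, 140), (151, 139), (155, 137), (158, 139), (160, 141), (162, 138), (164, 138), (173, 106), (180, 42), (182, 43), (189, 41), (194, 43), (199, 103), (205, 44)]
```

View pics/lane.png

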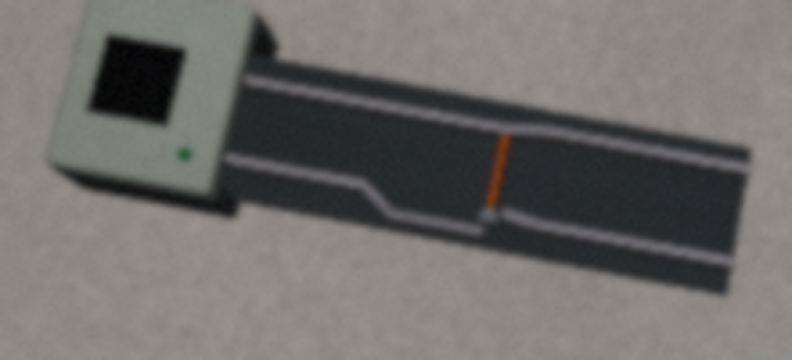

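View pics/carr.png

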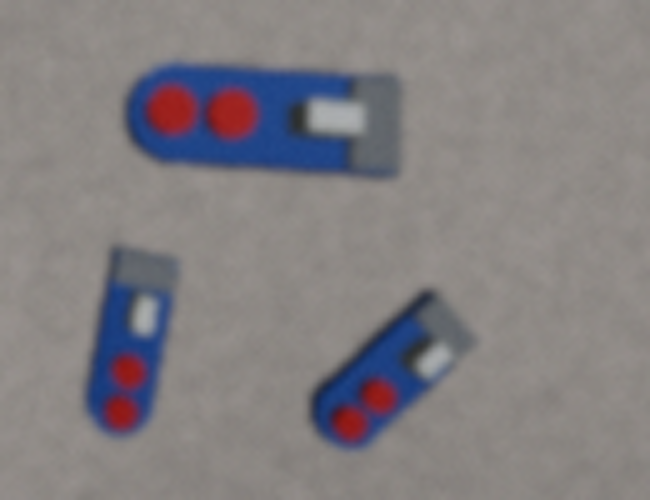

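The pinkish-blue body at (317,247) measures about 120 x 44, and its caps are 26 apart, so it is the carrier meant. The other two are half size. Its origin comes out near (439.4, -159.1) at yaw about 1.51, and three cues agree on that. Next I'll measure the lane accurately from both views.

```bash
python3 - <<'E'
from h import *
d=np.load("top.npz"); im,K,R,t=[d[k] for k in("im","K","R","t")]
e=np.load("scene.npz"); im2,K2,R2,t2=[e[k] for k in("im","K","R","t")]
g=cv2.cvtColor(im,cv2.COLOR_RGB2GRAY).astype(float)
def fit(pts): 
    pts=np.array(pts,np.float32); vx,vy,x,y=cv2.fitLine(pts,cv2.DIST_HUBER,0,.01,.01).ravel()
    if vy<0: vx,vy=-vx,-vy
    return np.array([x,y]),np.array([vx,vy])
L={k:[] for k in("outR","wallR","wallL","outL","wR_b","wL_b")}
for x in range(185,312):
    c=g[:,x]; dark=np.where(c[135:215]<60)[0]+135
    a,b=dark.min(),dark.max()
    def cr(i,j): return i+(c[i]-85)/(c[i]-c[j])*(j-i) 
    L["outR"].append(ray((x,cr(a-1,a)),K,R,t,6)[:2]); L["outL"].append(ray((x,cr(b+1,b)),K,R,t,3)[:2])
    ins=np.clip(c[a+2:b-1]-50,0,None); y=np.arange(a+2,b-1); m=(a+b)/2
    for nm,s in(("R",y<m),("L",y>m)):
        w=ins*s
        if w.sum()<40: continue
        p=ray((x,(w*y).sum()/w.sum()),K,R,t,24)[:2]
        if x<205 and nm=="R" or x<205 and nm=="L": L["wall"+nm].append(p)
        elif x>275: L["w%s_b"%nm].append(p)
for k,v in L.items():
    o,u=fit(v); print(k,"yaw %.4f"%np.arctan2(u[1],u[0]),"x at y=-80:%.1f 0:%.1f 100:%.1f"%tuple(o[0]+u[0]/u[1]*(q-o[1]) for q in(-80,0,100)))
# gate in scene
h2=cv2.cvtColor(im2,cv2.COLOR_RGB2HSV); h1=cv2.cvtColor(im,cv2.COLOR_RGB2HSV)
m=cv2.inRange(h2,(5,130,60),(20,255,255)); m[:200]=0; m[225:]=m[225:]*0 if False else m[225:]; m[:,:222]=0;m[:,255:]=0
p=np.argwhere(m)[:,::-1]; r=cv2.convexHull(p.astype(np.int32)).reshape(-1,2); print("gate hull scene",r.tolist())
# bottle etc: triangulate base/caps from top view at cap heights
for n,px,z in(("bottlecap",(248.5,89),130),("jarlid",(300,89),100),("flasktop",(200,83),135)): print(n,ray(px,K,R,t,z).round())
# hood top corners (1.5x px in top view)
for q in((206,186),(273,198),(186,263),(252,276)): print("hood",ray((q[0]/1.5,q[1]/1.5),K,R,t,74).round(1))
for q in((490,346),(566,392),(431,402),(503,449)): print("hood2",ray((q[0]/1.5,q[1]/1.5),K2,R2,t2,74).round(1))
for q in((477,257),(468,316)): print("bay end corner",ray((q[0]/1.5,q[1]/1.5),K,R,t,6).round(1))
for q in((250,311),): print("bay end corner2",ray((q[0]/1.5,q[1]/1.5),K2,R2,t2,3).round(1))
print("fin",ray((337,248.6),K,R,t,74).round(1))
save("gate2",im2[170:290,150:350],4)
E
```

```text
outR yaw 1.3794 x at y=-80:637.9 0:653.4 100:672.8
wallR yaw 1.3785 x at y=-80:615.1 0:630.6 100:650.1
wallL yaw 1.3791 x at y=-80:560.2 0:575.7 100:595.1
outL yaw 1.3785 x at y=-80:536.6 0:552.1 100:571.6
wR_b yaw 1.3755 x at y=-80:619.2 0:635.0 100:654.8
wL_b yaw 1.3770 x at y=-80:555.9 0:571.6 100:591.2
gate hull scene [[246, 220], [245, 221], [233, 231], [230, 229], [229, 228], [229, 225], [232, 222], [237, 218], [241, 215], [244, 213], [246, 212]]
bottlecap [769.   4. 130.]
jarlid [ 784. -108.  100.]
flasktop [780. 107. 135.]
hood [713.3 256.4  74. ]
hood [694.3 154.7  74. ]
hood [594.3 277.7  74. ]
hood [574.9 180.1  74. ]
hood2 [581.5 184.9  74. ]
hood2 [604.2 285.8  74. ]
hood2 [693.6 161.7  74. ]
hood2 [711. 253.  74.]
bay end corner [ 621.3 -158.     6. ]
bay end corner [ 526.8 -141.3    6. ]
bay end corner2 [ 623.1 -153.7    3. ]
fin [ 436.8 -181.7   74. ]
```

View pics/gate2.png

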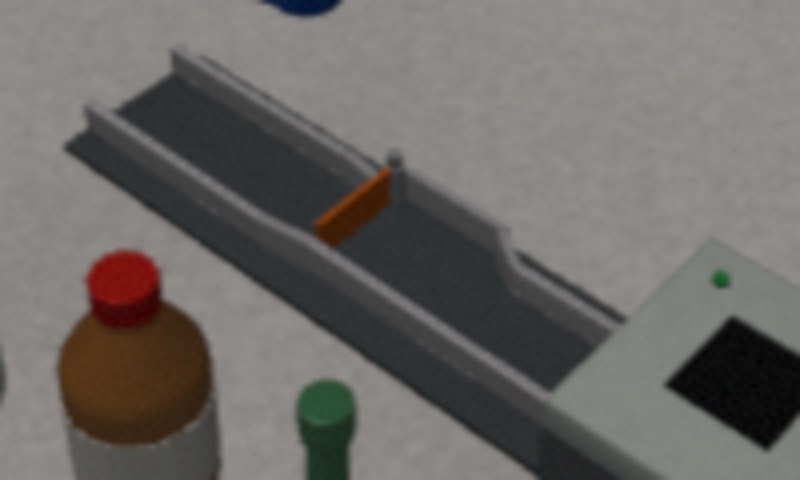

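The four lane lines agree at yaw 1.379, with the lane's lateral offset good to about 0.3 mm. The gate plane falls at s = 122 from three cues, which puts the lane origin near (604.4, 6.9). The crop confirms that the gate is shut with its hinge on the left. I'm moving towards the carrier now.

```bash
cat > go.py <<'E'
import sys; from h import *
from scipy.spatial.transform import Rotation as Q
# world target TCP x y z yaw -> shift(m)/rotvec in tool axes
o=get_obs(); p=o["tool_pos"]; A=Q.from_euler("xyz",o["tcp_rot"])
x,y,z,w=map(float,sys.argv[1:5]); B=Q.from_euler("xyz",[np.pi,0,w])
print("t",o["time"],"pos",p.round(2),"rpy",o["tcp_rot"].round(4),"F",o["contact_force"].round(2),"grip",round(o["grip_width"],1))
print("shift",(A.inv().apply(np.array([x,y,z])-p)/1000).round(4),"turn",(A.inv()*B).as_rotvec().round(4))
E
python3 -m pendant '[[[-0.343,-0.209,0.005],[0,0,1.15],0.06],[[-0.343,-0.209,0.005],[0,0,1.15],0.06],[[-0.343,-0.209,0.005],[0,0,1.15],0.06],[[-0.343,-0.209,0.005],[0,0,1.15],0.06],[[-0.343,-0.209,0.005],[0,0,1.15],0.06],[[-0.343,-0.209,0.005],[0,0,1.15],0.06],[[-0.343,-0.209,0.005],[0,0,1.15],0.06],[[-0.343,-0.209,0.005],[0,0,1.15],0.06],[[-0.343,-0.209,0.005],[0,0,1.15],0.06],[[-0.343,-0.209,0.005],[0,0,1.15],0.06]]'
python3 go.py 437.7 -181.3 300 1.51
```

```text
time: 0.93
tool_pos: [432.0, 176.9, 399.5]
tcp_rot: [3.141, 0.001, 1.634]
contact_force: [0.1, 0.6, 0.4]
grip_width: 59.9
t 0.9333 pos [432.   176.89 399.5 ] rpy [3.1413e+00 7.0000e-04 1.6343e+00] F [0.09 0.6  0.42] grip 59.9
shift [-0.3578 -0.0171  0.0997] turn [0.0003 0.0007 0.1243]
```

```bash
python3 -m pendant '[[[-0.358,-0.017,0.1],[0,0,0.125],0.06],[[-0.358,-0.017,0.1],[0,0,0.125],0.06],[[-0.358,-0.017,0.1],[0,0,0.125],0.06],[[-0.358,-0.017,0.1],[0,0,0.125],0.06],[[-0.358,-0.017,0.1],[0,0,0.125],0.06],[[-0.358,-0.017,0.1],[0,0,0.125],0.06],[[-0.358,-0.017,0.1],[0,0,0.125],0.06],[[-0.358,-0.017,0.1],[0,0,0.125],0.06],[[-0.358,-0.017,0.1],[0,0,0.125],0.06],[[-0.358,-0.017,0.1],[0,0,0.125],0.06]]'
python3 - <<'E'
from h import *
im,K,R,t=cam("scene"); save("pre",im[60:220,120:340],3.6)
E
python3 go.py 437.7 -181.3 214 1.51
```

```text
time: 1.77
tool_pos: [438.8, -184.0, 297.8]
tcp_rot: [-3.14, 0.001, 1.513]
contact_force: [-0.3, -0.7, -1.1]
grip_width: 60.0
t 1.8167 pos [ 438.69 -181.51  298.37] rpy [-3.1398e+00 -7.0000e-04  1.5127e+00] F [0.14 1.09 0.32] grip 59.8
shift [ 0.0001 -0.0008  0.0844] turn [-0.0018 -0.0007  0.0027]
```

View pics/pre.png

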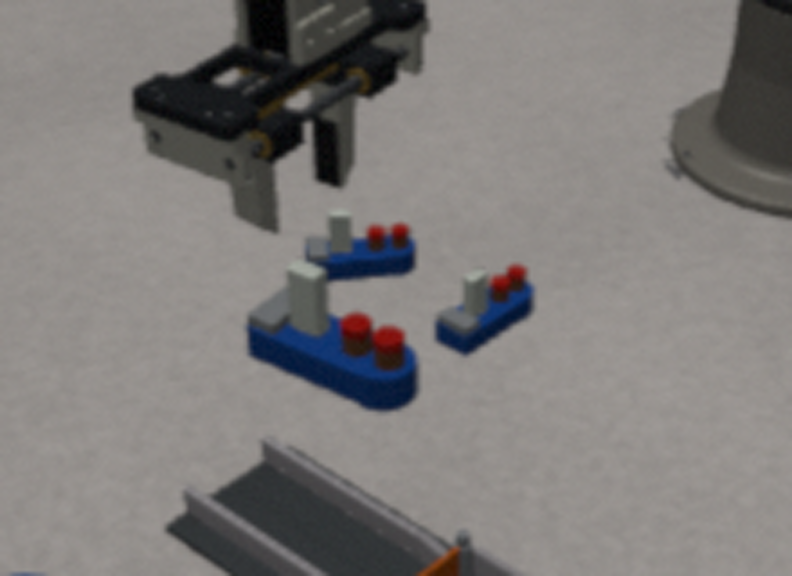

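The fingers are centred above the white fin at (308,300) of the crop, with the jaws across its thickness. I'll descend and grip.

```bash
python3 -m pendant '[[[0,-0.001,0.03],[0,0,0],0.06],[[0,-0.001,0.06],[0,0,0],0.06],[[0,-0.001,0.08],[0,0,0],0.06],[[0,-0.001,0.084],[0,0,0],0.06],[[0,-0.001,0.084],[0,0,0],0.04],[[0,-0.001,0.084],[0,0,0],0.02],[[0,-0.001,0.084],[0,0,0],0],[[0,-0.001,0.084],[0,0,0],0],[[0,-0.001,0.084],[0,0,0],0],[[0,-0.001,0.084],[0,0,0],0]]'
python3 go.py 437.7 -181.3 264 1.379
```

```text
time: 2.65
tool_pos: [438.3, -178.5, 216.4]
tcp_rot: [3.14, 0.001, 1.518]
contact_force: [0.3, 0.2, -0.3]
grip_width: 24.3
t 2.65 pos [ 438.28 -178.51  216.45] rpy [3.1403e+00 6.0000e-04 1.5178e+00] F [ 0.3   0.19 -0.28] grip 24.3
shift [-0.0028 -0.0004 -0.0476] turn [0.0014 0.0005 0.1388]
```

```bash
python3 -m pendant '[[[0,0,0],[0,0,0],0],[[0,0,0],[0,0,0],0],[[0,0,0],[0,0,0],0],[[0,0,0],[0,0,0],0],[[0,0,0],[0,0,0],0],[[0,0,0],[0,0,0],0]]'; python3 go.py 437.7 -181.3 264 1.379; python3 go.py 437.7 -181.3 264 1.379
```

```text
time: 3.15
tool_pos: [438.2, -178.6, 216.0]
tcp_rot: [3.141, 0.0, 1.518]
contact_force: [-0.3, 0.8, 5.2]
grip_width: 14.2
t 3.15 pos [ 438.22 -178.55  215.98] rpy [3.1411e+00 2.0000e-04 1.5178e+00] F [-0.31  0.83  5.15] grip 14.2
shift [-0.0028 -0.0003 -0.048 ] turn [0.0005 0.0002 0.1388]
t 3.15 pos [ 438.22 -178.55  215.98] rpy [3.1411e+00 2.0000e-04 1.5178e+00] F [-0.31  0.83  5.15] grip 14.2
shift [-0.0028 -0.0003 -0.048 ] turn [0.0005 0.0002 0.1388]
```

Gripped: the opening reads 14.2, which matches the fin. I'll lift and carry it over the bay.

```bash
python3 -m pendant '[[[0,0,-0.02],[0,0,0],0],[[0,0,-0.04],[0,0,0],0],[[0,0,-0.06],[0,0,0],0],[[0,0,-0.06],[0,0,0],0],[[0,0,-0.06],[0,0,0],0],[[0,0,-0.06],[0,0,0],0]]'; python3 go.py 585 -94.2 272 1.379
```

```text
time: 3.65
tool_pos: [437.7, -178.2, 274.5]
tcp_rot: [-3.14, -0.001, 1.518]
contact_force: [-0.3, 0.2, -3.3]
grip_width: 13.8
t 3.65 pos [ 437.66 -178.21  274.48] rpy [-3.1397e+00 -1.1000e-03  1.5178e+00] F [-0.25  0.21 -3.34] grip 13.8
shift [0.0917 0.1427 0.0023] turn [-0.0019 -0.0009  0.1388]
```

```bash
python3 -m pendant '[[[0.0183,0.0285,0.001],[0,0,0.028],0],[[0.0367,0.057,0.001],[0,0,0.056],0],[[0.055,0.0856,0.001],[0,0,0.083],0],[[0.0734,0.114,0.001],[0,0,0.111],0],[[0.085,0.132,0.001],[0,0,0.139],0],[[0.0917,0.1427,0.001],[0,0,0.139],0],[[0.0917,0.1427,0.001],[0,0,0.139],0],[[0.0917,0.1427,0.001],[0,0,0.139],0],[[0.0917,0.1427,0.001],[0,0,0.139],0],[[0.0917,0.1427,0.001],[0,0,0.139],0]]'
python3 - <<'E'
from h import *
im,K,R,t=cam("scene"); save("over",im[140:260,140:300],4.5)
im,K,R,t=cam("top");hsv=cv2.cvtColor(im,cv2.COLOR_RGB2HSV)
red=cv2.inRange(hsv,(0,130,80),(6,255,255))|cv2.inRange(hsv,(172,130,80),(180,255,255))
k,l,s,c=cv2.connectedComponentsWithStats(red)
u=np.array([np.cos(1.379),np.sin(1.379)]);n=np.array([-u[1],u[0]])
for i in range(1,k):
    if s[i,4]>25:
        P=ray(c[i],K,R,t,47+56)[:2]; print(c[i].round(1),s[i,4],P.round(1),"lane",((P-[604.4,6.9])@u).round(1),((P-[604.4,6.9])@n).round(1))
E
python3 go.py 585 -94.2 222 1.379
```

```text
time: 4.48
tool_pos: [584.6, -95.0, 273.9]
tcp_rot: [-3.14, -0.0, 1.378]
contact_force: [0.6, 0.4, -2.5]
grip_width: 13.9
[248.5  89.5] 140 [781.7   5.4] lane 32.3 -174.4
t 4.5833 pos [584.87 -95.09 274.56] rpy [-3.1409 -0.      1.3778] F [-0.2   0.05 -2.87] grip 13.9
shift [ 0.0009 -0.      0.0526] turn [-0.0007 -0.     -0.0012]
```

View pics/over.png

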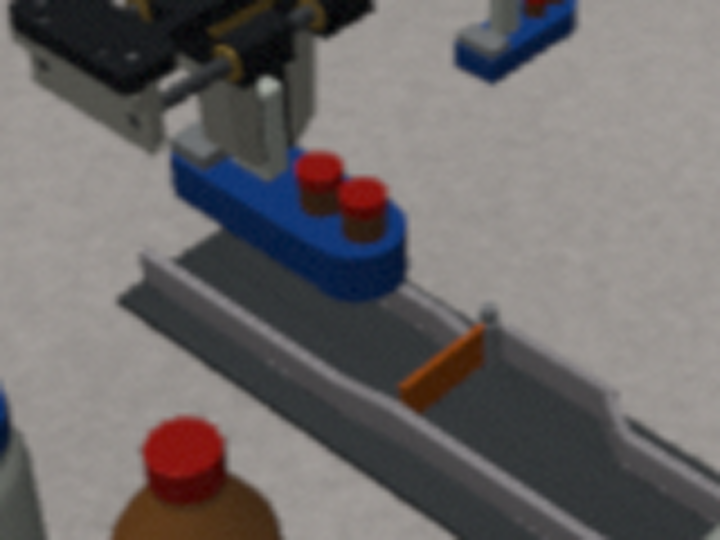

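The carrier hangs level over the bay, parallel to the lane, with its nose short of the orange gate at (440,365). I'll lower it.

```bash
python3 -m pendant '[[[0.001,0,0.015],[0,0,0],0],[[0.001,0,0.03],[0,0,0],0],[[0.001,0,0.04],[0,0,0],0],[[0.001,0,0.045],[0,0,0],0],[[0.001,0,0.047],[0,0,0],0],[[0.001,0,0.049],[0,0,0],0],[[0.001,0,0.05],[0,0,0],0],[[0.001,0,0.05],[0,0,0],0],[[0.001,0,0.05],[0,0,0],0]]'; python3 -m pendant '[[[0,0,0.001],[0,0,0],0],[[0,0,0.001],[0,0,0],0],[[0,0,0.001],[0,0,0],0]]';  python3 -m pendant '[[[0,0,0.001],[0,0,0],0],[[0,0,0.001],[0,0,0],0],[[0,0,0.001],[0,0,0],0]]'; python3 -m pendant '[[[0,0,0.001],[0,0,0],0],[[0,0,0.001],[0,0,0],0],[[0,0,0.001],[0,0,0],0]]'
```

```text
time: 5.33
tool_pos: [585.8, -93.5, 225.2]
tcp_rot: [3.141, -0.0, 1.379]
contact_force: [-0.9, -0.8, -2.6]
grip_width: 13.9
time: 5.58
tool_pos: [585.7, -93.5, 223.9]
tcp_rot: [3.141, -0.0, 1.379]
contact_force: [-0.2, -0.2, -2.8]
grip_width: 13.9
time: 5.83
tool_pos: [585.7, -93.5, 222.6]
tcp_rot: [-3.141, -0.0, 1.379]
contact_force: [-0.2, -0.4, -2.8]
grip_width: 13.7
time: 6.08
tool_pos: [585.8, -93.5, 222.0]
tcp_rot: [3.141, -0.0, 1.379]
contact_force: [-0.3, -0.0, -0.2]
grip_width: 14.1
```

```bash
python3 -m pendant '[[[0,0,0.0005],[0,0,0],0],[[0,0,0.0005],[0,0,0],0],[[0,0,0],[0,0,0],0.035],[[0,0,0],[0,0,0],0.035],[[0,0,0],[0,0,0],0.035],[[0,0,0],[0,0,0],0.035],[[0,0,0],[0,0,0],0.035]]'
python3 -m pendant '[[[0,0,0],[0,0,0],0],[[0,0,0],[0,0,0],0],[[0,0,0],[0,0,0],0],[[0,0,0],[0,0,0],0],[[0,0,0],[0,0,0],0],[[0,0,0],[0,0,0],0],[[0,0,0],[0,0,0],0],[[0,0,0],[0,0,0],0]]'
python3 -m pendant '[[[0,0,0.0005],[0,0,0],0],[[0,0,0.0005],[0,0,0],0],[[0,0,0.0005],[0,0,0],0]]'; python3 go.py 585.8 -93.5 221.5 1.379
```

```text
time: 6.67
tool_pos: [585.7, -93.5, 221.6]
tcp_rot: [-3.141, -0.0, 1.379]
contact_force: [0.7, -0.3, 0.4]
grip_width: 34.6
time: 7.33
tool_pos: [585.7, -93.5, 221.7]
tcp_rot: [3.142, -0.0, 1.379]
contact_force: [0.8, -0.3, -1.6]
grip_width: 14.1
time: 7.58
tool_pos: [585.7, -93.5, 221.6]
tcp_rot: [3.141, -0.0, 1.379]
contact_force: [-1.7, -0.2, 4.2]
grip_width: 14.1
t 7.5833 pos [585.67 -93.49 221.61] rpy [ 3.1413 -0.      1.3788] F [-1.74 -0.22  4.23] grip 14.1
shift [0.     0.0001 0.0001] turn [ 0.0003 -0.     -0.0002]
```

```bash
python3 -m pendant '[[[0.002,0,0],[0,0,0],0],[[0.004,0,0],[0,0,0],0],[[0.006,0,0],[0,0,0],0],[[0.008,0,0],[0,0,0],0],[[0.010,0,0],[0,0,0],0],[[0.012,0,0],[0,0,0],0],[[0.014,0,0],[0,0,0],0],[[0.016,0,0],[0,0,0],0],[[0.018,0,0],[0,0,0],0],[[0.02,0,0],[0,0,0],0]]'
python3 -m pendant '[[[0.002,0,0],[0,0,0],0],[[0.004,0,0],[0,0,0],0],[[0.006,0,0],[0,0,0],0],[[0.008,0,0],[0,0,0],0],[[0.01,0,0],[0,0,0],0]]'
```

```text
time: 8.42
tool_pos: [589.8, -74.3, 221.7]
tcp_rot: [3.14, 0.001, 1.379]
contact_force: [-0.6, -5.1, 4.9]
grip_width: 13.8
time: 8.83
tool_pos: [591.6, -64.8, 221.7]
tcp_rot: [3.14, 0.002, 1.379]
contact_force: [-1.5, -7.2, 4.6]
grip_width: 14.3
```

Drag is 5–7 N, partly from my own down-force. I'll ease off 0.4 mm and go on.

```bash
python3 -m pendant '[[[0,0,-0.0004],[0,0,0],0],[[0.002,0,-0.0004],[0,0,0],0],[[0.004,0,-0.0004],[0,0,0],0],[[0.006,0,-0.0004],[0,0,0],0],[[0.008,0,-0.0004],[0,0,0],0],[[0.01,0,-0.0004],[0,0,0],0]]'
python3 -m pendant '[[[0.002,0,0],[0,0,0],0],[[0.004,0,0],[0,0,0],0],[[0.006,0,0],[0,0,0],0],[[0.008,0,0],[0,0,0],0],[[0.01,0,0],[0,0,0],0]]'
python3 - <<'E'
from h import *
im,K,R,t=cam("scene"); save("mid",im[140:270,140:320],4.4)
E
```

```text
time: 9.33
tool_pos: [593.4, -54.7, 221.7]
tcp_rot: [3.141, 0.001, 1.379]
contact_force: [-0.6, -6.6, 2.9]
grip_width: 13.7
time: 9.75
tool_pos: [595.4, -44.9, 221.7]
tcp_rot: [3.141, 0.001, 1.379]
contact_force: [-0.4, -6.4, 3.2]
grip_width: 14.1
```

View pics/mid.png

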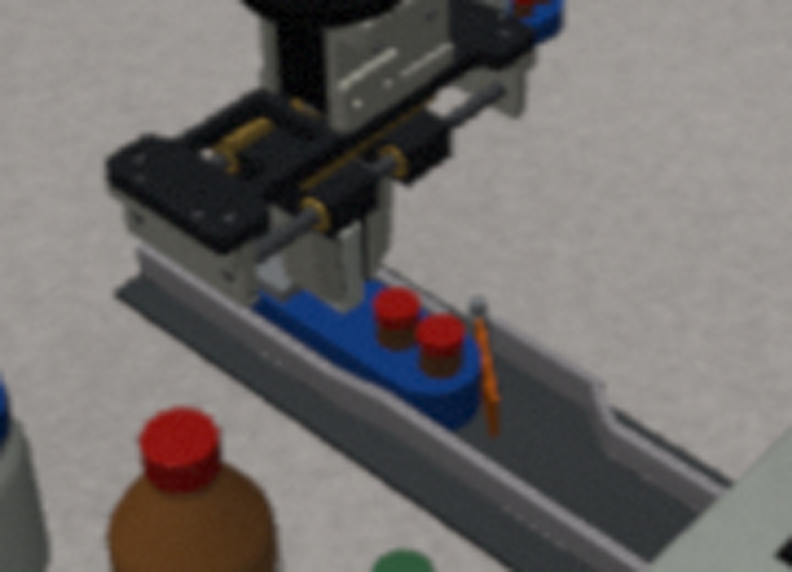

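The nose is pushing the gate open smoothly, with the gate swung to about (488,380), and side force is low. I'll continue.

```bash
python3 -m pendant '[[[0.0025,0,0],[0,0,0],0],[[0.005,0,0],[0,0,0],0],[[0.0075,0,0],[0,0,0],0],[[0.01,0,0],[0,0,0],0],[[0.0125,0,0],[0,0,0],0],[[0.015,0,0],[0,0,0],0],[[0.0175,0,0],[0,0,0],0],[[0.02,0,0],[0,0,0],0],[[0.0225,0,0],[0,0,0],0],[[0.025,0,0],[0,0,0],0]]'
python3 -m pendant '[[[0.0025,0,0],[0,0,0],0],[[0.005,0,0],[0,0,0],0],[[0.0075,0,0],[0,0,0],0],[[0.01,0,0],[0,0,0],0],[[0.0125,0,0],[0,0,0],0],[[0.015,0,0],[0,0,0],0]]'
```

```text
time: 10.63
tool_pos: [600.3, -20.2, 221.7]
tcp_rot: [3.14, 0.001, 1.379]
contact_force: [-0.1, -4.6, 2.4]
grip_width: 14.0
time: 11.13
tool_pos: [603.2, -5.4, 221.7]
tcp_rot: [3.14, 0.001, 1.379]
contact_force: [-0.1, -5.4, 1.4]
grip_width: 14.2
```

```bash
python3 -m pendant '[[[0.0025,0,0],[0,0,0],0],[[0.005,0,0],[0,0,0],0],[[0.0075,0,0],[0,0,0],0],[[0.01,0,0],[0,0,0],0],[[0.0125,0,0],[0,0,0],0],[[0.015,0,0],[0,0,0],0],[[0.0175,0,0],[0,0,0],0],[[0.02,0,0],[0,0,0],0],[[0.0225,0,0],[0,0,0],0],[[0.025,0,0],[0,0,0],0]]'
python3 -m pendant '[[[0.0025,0,0.0001],[0,0,0],0],[[0.005,0,0.0001],[0,0,0],0],[[0.0075,0,0.0001],[0,0,0],0],[[0.01,0,0.0001],[0,0,0],0],[[0.0125,0,0.0001],[0,0,0],0],[[0.015,0,0.0001],[0,0,0],0],[[0.0175,0,0.0001],[0,0,0],0],[[0.02,0,0.0001],[0,0,0],0],[[0.0225,0,0.0001],[0,0,0],0],[[0.025,0,0.0001],[0,0,0],0]]'
python3 go.py 604.4 6.9 221.7 1.379
```

```text
time: 11.97
tool_pos: [607.6, 19.6, 221.6]
tcp_rot: [-3.142, -0.0, 1.379]
contact_force: [1.0, -4.2, 3.0]
grip_width: 13.7
time: 12.8
tool_pos: [612.4, 44.1, 221.7]
tcp_rot: [3.141, 0.0, 1.379]
contact_force: [1.0, -4.7, 4.0]
grip_width: 13.9
t 12.8 pos [612.44  44.1  221.65] rpy [3.1415e+00 1.0000e-04 1.3788e+00] F [ 1.04 -4.7   4.02] grip 13.9
shift [-0.038  -0.0008 -0.    ] turn [ 0.0001  0.0001 -0.0002]
```

```bash
python3 -m pendant '[[[0.0025,0,-0.0001],[0,0,0],0],[[0.005,0,-0.0001],[0,0,0],0],[[0.0075,0,-0.0001],[0,0,0],0],[[0.01,0,-0.0001],[0,0,0],0],[[0.0125,0,-0.0001],[0,0,0],0],[[0.015,0,-0.0001],[0,0,0],0],[[0.0175,0,-0.0001],[0,0,0],0],[[0.02,0,-0.0001],[0,0,0],0],[[0.0225,0,-0.0001],[0,0,0],0],[[0.025,0,-0.0001],[0,0,0],0]]'
python3 -m pendant '[[[0.0025,0,0],[0,0,0],0],[[0.005,0,0],[0,0,0],0],[[0.0075,0,0],[0,0,0],0],[[0.01,0,0],[0,0,0],0],[[0.0125,0,0],[0,0,0],0],[[0.015,0,0],[0,0,0],0],[[0.0175,0,0],[0,0,0],0],[[0.02,0,0],[0,0,0],0],[[0.0225,0,0],[0,0,0],0],[[0.025,0,0],[0,0,0],0]]'
python3 -m pendant '[[[0.001,0,0],[0,0,0],0],[[0.002,0,0],[0,0,0],0],[[0.003,0,0],[0,0,0],0],[[0.004,0,0],[0,0,0],0],[[0.005,0,0],[0,0,0],0],[[0.006,0,0],[0,0,0],0],[[0.007,0,0],[0,0,0],0],[[0.008,0,0],[0,0,0],0],[[0.009,0,0],[0,0,0],0],[[0.01,0,0],[0,0,0],0]]'
python3 - <<'E'
from h import *
im,K,R,t=cam("scene"); save("late",im[170:330,180:390],3.6)
E
python3 go.py 604.4 6.9 221.7 1.379
```

```text
time: 13.63
tool_pos: [617.2, 68.7, 221.7]
tcp_rot: [-3.141, 0.0, 1.379]
contact_force: [1.0, -5.5, 3.6]
grip_width: 14.1
time: 14.47
tool_pos: [621.9, 93.2, 221.7]
tcp_rot: [-3.141, 0.0, 1.379]
contact_force: [1.3, -5.8, 3.1]
grip_width: 13.9
time: 15.3
tool_pos: [623.7, 102.9, 221.7]
tcp_rot: [-3.141, 0.0, 1.379]
contact_force: [-0.5, -4.9, 3.5]
grip_width: 13.9
t 15.35 pos [623.69 103.14 221.63] rpy [-3.1410e+00 -1.0000e-04  1.3788e+00] F [-1.14 -5.04  4.19] grip 13.8
shift [-0.0982 -0.0006 -0.0001] turn [-0.0006 -0.0001 -0.0002]
```

View pics/late.png

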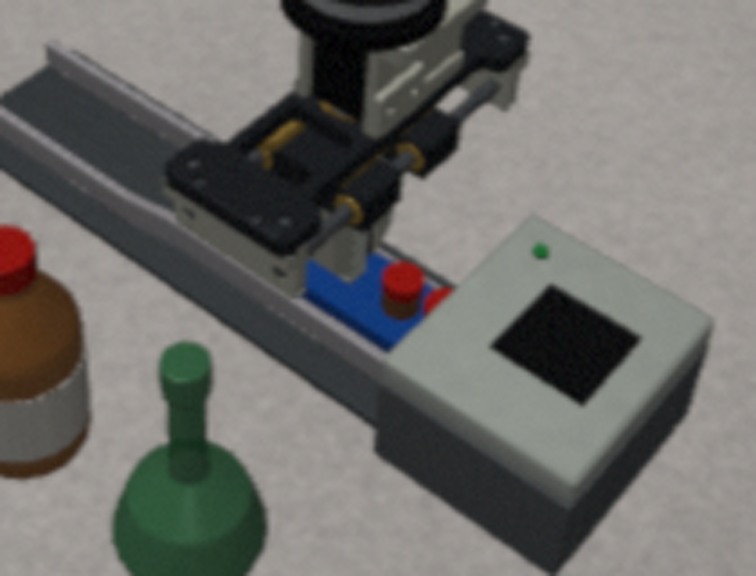

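The carrier's front is under the hood and its origin is at lane x ≈ 117, with baseline drag about 5 N. I'll creep forward in typed steps with a force check between them.

```bash
cat > chk.py <<'E'
from h import *
o=get_obs(); u=np.array([.1906,.9817]); f=o["contact_force"]; a=f[:2]@u; s=(o["tool_pos"][:2]-[604.4,6.9])@u
print("t %.2f tcp s %.2f axial %.2f Fz %.2f lat %.2f"%(o["time"],s,a,f[2],f[0]*.9817-f[1]*.1906)); raise SystemExit(a<-7)
E
python3 -m pendant '[[[0.0005,0,-0.0002],[0,0,0],0],[[0.001,0,-0.0002],[0,0,0],0],[[0.0015,0,-0.0002],[0,0,0],0],[[0.002,0,-0.0002],[0,0,0],0],[[0.0025,0,-0.0002],[0,0,0],0],[[0.003,0,-0.0002],[0,0,0],0]]' >/dev/null; python3 chk.py &&
python3 -m pendant '[[[0.0005,0,0],[0,0,0],0],[[0.001,0,0],[0,0,0],0],[[0.0015,0,0],[0,0,0],0],[[0.002,0,0],[0,0,0],0]]' >/dev/null && python3 chk.py &&
python3 -m pendant '[[[0.0005,0,0],[0,0,0],0],[[0.001,0,0],[0,0,0],0],[[0.0015,0,0],[0,0,0],0],[[0.002,0,0],[0,0,0],0]]' >/dev/null && python3 chk.py &&
python3 -m pendant '[[[0.0005,0,0],[0,0,0],0],[[0.001,0,0],[0,0,0],0],[[0.0015,0,0],[0,0,0],0],[[0.002,0,0],[0,0,0],0]]' >/dev/null && python3 chk.py &&
python3 -m pendant '[[[0.0005,0,0],[0,0,0],0],[[0.001,0,0],[0,0,0],0],[[0.0015,0,0],[0,0,0],0],[[0.002,0,0],[0,0,0],0]]' >/dev/null && python3 chk.py
```

```text
t 15.85 tcp s 101.01 axial -3.02 Fz 1.67 lat -0.66False
```

```bash
sed -i 's/SystemExit(a<-7)/SystemExit(int(a<-6))/' chk.py
for i in 1; do
python3 -m pendant '[[[0.0005,0,0],[0,0,0],0],[[0.001,0,0],[0,0,0],0],[[0.0015,0,0],[0,0,0],0],[[0.002,0,0],[0,0,0],0]]' >/dev/null && python3 chk.py &&
python3 -m pendant '[[[0.0005,0,0],[0,0,0],0],[[0.001,0,0],[0,0,0],0],[[0.0015,0,0],[0,0,0],0],[[0.002,0,0],[0,0,0],0]]' >/dev/null && python3 chk.py &&
python3 -m pendant '[[[0.0005,0,0],[0,0,0],0],[[0.001,0,0],[0,0,0],0],[[0.0015,0,0],[0,0,0],0],[[0.002,0,0],[0,0,0],0]]' >/dev/null && python3 chk.py &&
python3 -m pendant '[[[0.0005,0,0],[0,0,0],0],[[0.001,0,0],[0,0,0],0],[[0.0015,0,0],[0,0,0],0],[[0.002,0,0],[0,0,0],0]]' >/dev/null && python3 chk.py &&
python3 -m pendant '[[[0.0005,0,0],[0,0,0],0],[[0.001,0,0],[0,0,0],0],[[0.0015,0,0],[0,0,0],0],[[0.002,0,0],[0,0,0],0]]' >/dev/null && python3 chk.py; done
```

```text
t 16.18 tcp s 103.06 axial -2.73 Fz 0.08 lat -0.84
t 16.52 tcp s 105.04 axial -1.73 Fz 0.15 lat 0.45
t 16.85 tcp s 106.96 axial -2.48 Fz -0.79 lat -0.84
t 17.18 tcp s 108.53 axial -5.36 Fz -0.01 lat -1.06
t 17.52 tcp s 109.96 axial -8.35 Fz 1.09 lat -0.57
```

Contact began at TCP s ≈ 107.5, which puts the origin near 127 and inside the expected range. The force is rising at about 2 N/mm. Baseline drag is about 2.5 N, so the pad is at roughly 6 N. I'll add a little and hold.

```bash
python3 -m pendant '[[[0.0004,0,0],[0,0,0],0],[[0.0008,0,0],[0,0,0],0]]' >/dev/null; python3 chk.py; python3 -m pendant '[[[0,0,0],[0,0,0],0],[[0,0,0],[0,0,0],0]]' >/dev/null; python3 chk.py
```

```text
t 17.68 tcp s 110.54 axial -10.26 Fz 1.15 lat -0.54
t 17.85 tcp s 110.50 axial -9.92 Fz 0.71 lat -1.10
```

```bash
python3 -m pendant '[[[0,0,0],[0,0,0],0],[[0,0,0],[0,0,0],0],[[0,0,0],[0,0,0],0],[[0,0,0],[0,0,0],0],[[0,0,0],[0,0,0],0],[[0,0,0],[0,0,0],0],[[0,0,0],[0,0,0],0]]' >/dev/null; python3 chk.py;  python3 -m pendant '[[[-0.0004,0,0],[0,0,0],0],[[-0.0008,0,0],[0,0,0],0],[[-0.0012,0,0],[0,0,0],0],[[-0.0015,0,0],[0,0,0],0],[[-0.0015,0,0],[0,0,0],0]]' >/dev/null; python3 chk.py
```

```text
t 18.43 tcp s 110.52 axial -9.25 Fz 1.21 lat -1.29
t 18.85 tcp s 109.68 axial -5.49 Fz 0.30 lat -0.74
```

```bash
python3 -m pendant '[[[-0.0004,0,0],[0,0,0],0],[[-0.0008,0,0],[0,0,0],0],[[-0.0012,0,0],[0,0,0],0],[[-0.0012,0,0],[0,0,0],0]]' >/dev/null; python3 chk.py;  python3 -m pendant '[[[-0.0003,0,0],[0,0,0],0],[[-0.0006,0,0],[0,0,0],0],[[-0.0006,0,0],[0,0,0],0]]' >/dev/null; python3 chk.py
```

```text
t 19.18 tcp s 108.85 axial -4.53 Fz -2.62 lat 0.28
t 19.43 tcp s 108.46 axial -3.55 Fz -3.30 lat 0.59
```

Fz shows the gripper carrying the weight, so I'll ease down 0.3 mm and then let go.

```bash
python3 -m pendant '[[[0,0,0.0002],[0,0,0],0],[[0,0,0.0004],[0,0,0],0],[[0,0,0.0004],[0,0,0],0]]'; python3 chk.py
```

```text
time: 19.68
tool_pos: [625.8, 113.2, 221.6]
tcp_rot: [3.142, -0.0, 1.379]
contact_force: [-2.4, -3.6, 1.3]
grip_width: 13.7
t 19.68 tcp s 108.43 axial -4.02 Fz 1.31 lat -1.71
```

```bash
python3 -m pendant '[[[0,0,0],[0,0,0],0.04],[[0,0,0],[0,0,0],0.04],[[0,0,0],[0,0,0],0.04],[[0,0,0],[0,0,0],0.04],[[0,0,0],[0,0,0],0.04],[[0,0,0],[0,0,0],0.04],[[0,0,0],[0,0,0],0.04]]'
python3 -m pendant '[[[0,0,-0.01],[0,0,0],0.04],[[0,0,-0.03],[0,0,0],0.04],[[0,0,-0.06],[0,0,0],0.04],[[0,0,-0.09],[0,0,0],0.04],[[0,0,-0.12],[0,0,0],0.04],[[-0.04,0,-0.15],[0,0,0],0.04],[[-0.08,0,-0.16],[0,0,0],0.04],[[-0.12,0,-0.16],[0,0,0],0.04],[[-0.16,0,-0.16],[0,0,0],0.04],[[-0.20,0,-0.16],[0,0,0],0.04]]'
python3 -m pendant '[[[-0.04,0.04,0],[0,0,0],0.04],[[-0.08,-0.03,0],[0,0,0],0.04],[[-0.12,-0.06,0],[0,0,0],0.04],[[-0.12,-0.1,0],[0,0,0],0.04],[[-0.12,-0.14,0],[0,0,0],0.04],[[-0.12,-0.14,0],[0,0,0],0.04]]'
python3 - <<'E'
from h import *
im,K,R,t=cam("scene"); save("end",im[170:330,180:390],3.6)
im,K,R,t=cam("top"); hsv=cv2.cvtColor(im,cv2.COLOR_RGB2HSV); save("endtop",im[110:230,100:330],3.4)
red=cv2.inRange(hsv,(0,130,80),(6,255,255))|cv2.inRange(hsv,(172,130,80),(180,255,255))
k,l,s,c=cv2.connectedComponentsWithStats(red); u=np.array([.1906,.9817]);n=np.array([-u[1],u[0]])
for i in range(1,k):
    if s[i,4]>8: P=ray(c[i],K,R,t,53)[:2]; d=P-[604.4,6.9]; print(c[i].round(1),s[i,4],"lane",(d@u).round(1),(d@n).round(1))
for nm,m,z in(("orange",cv2.inRange(hsv,(5,130,80),(20,255,255)),33),("white fin",cv2.inRange(hsv,(0,0,150),(180,50,255)),80)):
    k,l,s,c=cv2.connectedComponentsWithStats(m)
    for i in range(1,k):
        if s[i,4]>8: d=ray(c[i],K,R,t,z)[:2]-[604.4,6.9]; print(nm,c[i].round(1),s[i,4],"lane",(d@u).round(1),(d@n).round(1))
E
```

```text
time: 20.27
tool_pos: [625.9, 113.2, 221.5]
tcp_rot: [3.141, -0.0, 1.379]
contact_force: [0.2, -0.5, -0.3]
grip_width: 40.0
time: 21.1
tool_pos: [587.3, -82.6, 383.0]
tcp_rot: [3.139, 0.0, 1.379]
contact_force: [-0.4, 0.2, -0.8]
grip_width: 40.0
time: 21.6
tool_pos: [425.0, -172.6, 381.6]
tcp_rot: [-3.141, -0.0, 1.377]
contact_force: [0.2, -0.3, 0.9]
grip_width: 39.8
[248.5  89.5] 138 lane 39.2 -199.5
[176.8 160.2] 26 lane 164.3 0.9
[185.6 161.6] 57 lane 144.0 0.2
[295.2 298.8] 19 lane -151.1 247.1
[293.9 306.9] 22 lane -151.4 263.6
orange [257.7  97.6] 85 lane 15.9 -193.0
orange [248. 177.] 63 lane 0.0 3.6
white fin [215.4 194. ] 112672 lane 57.3 64.8
white fin [505.7  62.6] 95 lane -530.1 -362.4
white fin [ 1.1 61.2] 18 lane 615.0 -147.0
white fin [510.1 110.6] 14 lane -547.3 -246.2
white fin [509.2 117. ] 11 lane -546.2 -230.6
white fin [200.5 160.8] 52 lane 105.2 -1.2
white fin [150.9 169.1] 21 lane 207.3 37.9
white fin [298.6 287.8] 25 lane -151.4 222.3
white fin [405.9 330.9] 5370 lane -374.5 262.7
white fin [  0.5 315.5] 13 lane 430.7 392.9
white fin [  1.5 328.2] 24 lane 420.7 415.9
white fin [ 70.4 348.6] 55 lane 272.8 425.8
white fin [440.3 352.7] 24 lane -445.3 290.0
white fin [457.9 356.8] 23 lane -479.8 290.9
white fin [ 53.  360.2] 50 lane 300.3 453.3
white fin [448.3 359.3] 10 lane -461.8 299.2
white fin [ 96.8 363.8] 38 lane 213.4 442.5
white fin [425.7 360.9] 12 lane -418.8 310.8
white fin [432.2 359. ] 12 lane -430.9 304.8
white fin [452.2 365. ] 11 lane -470.2 308.1
white fin [437.  368.8] 12 lane -441.9 320.8
white fin [443.8 372.7] 21 lane -455.6 325.2
white fin [ 95.8 375.4] 12 lane 209.3 463.4
white fin [106.7 381.4] 14 lane 185.4 469.6
```

View pics/endtop.png

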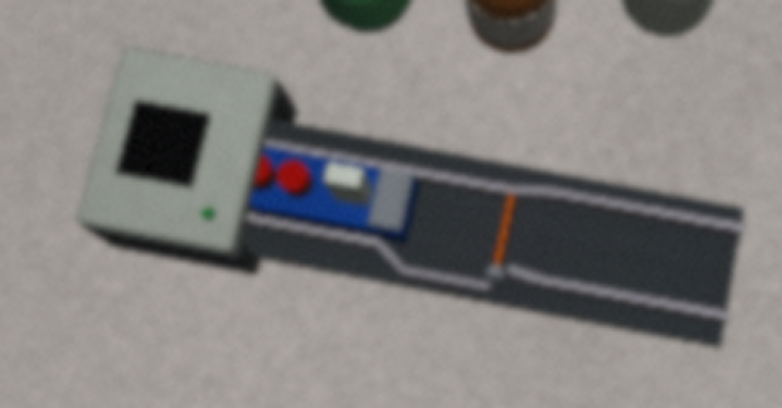

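View pics/end.png

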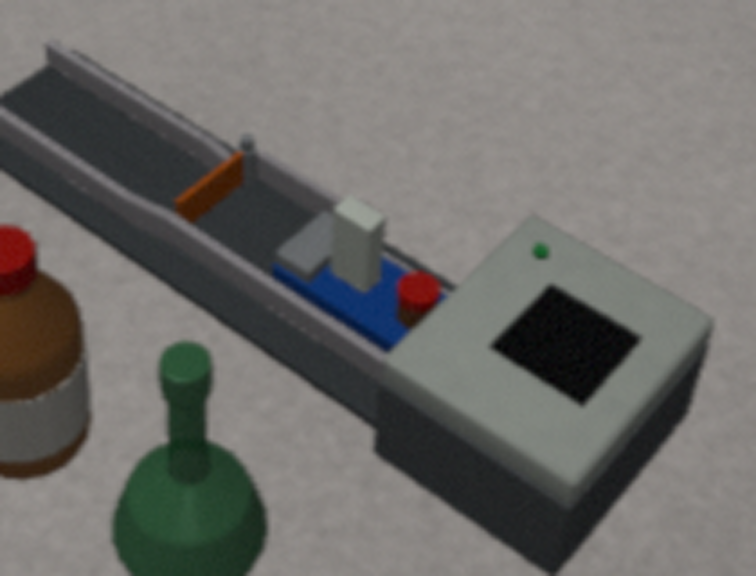

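```bash
python3 -c "
from plant import close_job,get_obs
print(get_obs()['time']); print(close_job())"
```

```text
21.7
the job is handed in; nothing more can be done
None
```

The job is handed in at 21.7 s. The blue carrier sits under the reader head, its nose apparently against the pad, and the gate has shut behind it.

- **Loading:** I gripped the 120 mm carrier by its fin and set it down in the bay, nose towards the gate. I let go there once, regripped it, and slid it through the gate. Total sliding force was at most about 7 N.
- **Pad press:** The nose met the pad with the carrier's origin at lane x ≈ 127. I pressed it in about 3 mm, roughly 7 N by estimate (about 10 N measured, less 2.5 N drag), and held for about 0.75 s. I then eased back and let go.
- **Last checks:** The cap and the fin both put the carrier's origin at lane x ≈ 127, on the centre line. The gate is back at lane x = 0. I took no second measurement of the bottle, jar and flask, but the arm stayed clear of them. The gripper is away from everything.
- **What I could not confirm:**
  - The pad is hidden, so its contact with the nose is inferred from force and position.
  - While easing back, before I let go, the gripper briefly took the carrier's weight (Fz about -3 N). I lowered it 0.4 mm before letting go, and any lift off the floor would have been well under a millimetre.

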